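# Offer a mould box up over its masters

## Robot

A 6-joint arm with a two-finger parallel gripper is mounted at the origin on the work surface. World frame = base frame: x ahead of the robot, y to its left, z up, the work surface at z = 0. Lengths are in m, angles in rad, forces in N, time in s.
With the tool pointing down it reaches from about 0.375 to 0.975 m from the base axis. Payload 3.8 kg.
Tool frame: the origin (TCP) lies on the mounting face of the last link; the fingertips stand 173 mm ahead of it and the grasp point (between the pads) lies 155 mm ahead of it; z points along the fingers, y is the line along which they close (so a half turn about z gives the same grasp; the last joint's range is limited). The gripper opens to 85 mm and grips with 20 to 120 N. Pads are 22 mm wide; open, the fingers measure 114 mm over their backs; the gripper's body (76 mm by 85 mm) begins 54 mm behind the grasp point. The pads swing forward as they close: fully open they stand 13 mm farther back than shut.
Start: joints at [1.106, 0.264, 1.604, -0, 1.274, -0.037], TCP at [0.28, 0.614, 0.405] pointing down, gripper open.
Joint ranges: [-2.63, 2.63], [-0.94, 2.18], [0.31, 2.57], [-1.31, 4.45], [0, 2.66], [-2.55, 2.55]. Speed limits (rad/s): [2.57, 2.57, 3.14, 3.14, 3.14, 3.14].

## Interface

Orientations are given as a rotation vector (axis times angle).
In Python, from workcell import bot gives the robot as it stands.
- The arm moves only by the tool drive_tool, never from a script. Its argument "increments" is a list of rows, each an object with "delta_pos": the shift along the tool's x, y, z in mm, a list of three; "turn": the turn about the tool's z in rad; "jaw": the opening, from -1 (shut) to 1 (fully open). A call has 1 to 8 rows; each row shifts and turns the commanded pose from where the row before left it, along the tool's axes as they then stand; what a row does not reach is not made up. A row lasts 1/12 s, in which the tool goes at most 41.7 mm and 7.16 degrees, less where a joint would pass 70% of its speed; a pose out of reach is approached as far as the arm can. A call is refused whole if a number of a shift passes 41.7 or a number of a turn 0.125, either way. A call with a gripper value outside its range is refused whole. The fingers move at their own pace and stop on an object; "grip_force" is the grip in N (left out, the last holds). Time passes only in rows, so rows that do not move let the fingers close. It gives the time, the measured TCP pose, the force, the opening and the grip force at its end, in the units of the state.
- bot.read_state(): the state, without advancing time (a new reading comes with each control period).
- bot.read_camera(name): name is "scene" or "top"; returns a dict with "pixels" (420x560x3 uint8, red, green, blue), "fovy" (degrees; the focal length in pixels is half the picture's height over the tangent of half this angle, whatever the lens; pixels are square), "cx", "cy" (the principal point, pixels), "k1" (the pictures are not rectified: a ray, as slopes to the right and down, at radius r is drawn at 1 + k1 r^2 times it, then the intrinsics apply), "camera_from_world" (4x4, takes a point from world to camera coordinates). Camera axes: x right, y down, z forward; pixel columns grow to the right and rows downward; lengths in m; the calibration is good to about 2 mm. A picture is of the moment at which its call begins. There is no depth.
- bot.finish_job(): hands the job in; it is judged then, once.
The state is a dict: "time": time; "q": joint angles; "joint_vel": joint speeds; "joint_torque": joint torques, N m; "tool_pos": TCP position; "tcp_rot": TCP orientation; "wrist_force": force on the tool from outside, world axes, zero at the start; "torque": the same for the moment, N m; "width": opening from 0.0 (shut) to 1.0 (fully open); "grip_force": force on a finger pad.
Only numpy, scipy, OpenCV 4.12 (cv2) and the standard library are available. Lean on these libraries where they do the work, as an engineer would, in place of code of your own. Each camera call takes 0.05 s, during which the arm holds its last target. There are 200 camera calls.

## Task

We are setting up a silicone mould: on the dark baseboard stand four tan bracket-foot masters, and one of them has an end broken off. Drop the broken one into the red scrap bin and leave the other three standing as they are; then lift the plywood mould box by its batten, carry it over the pigment bottles and hold it over the masters, level and lined up on the white outline, about a centimetre clear of the board, so that I can check the gap all round. Touch neither board nor masters with the box, don't upset anything on the bench, and finish still holding the box there.

Things in the scene. Friction and masses are not known exactly. Their poses are not given: they have to be found in the camera images.
- board: baseboard of film-faced plywood, dark brown, 300 mm (x) by 260 mm (y), 18 mm thick, fixed to the bench, so its top is at height 18 mm; origin under its centre, z up. White paint-pen outline of the box, 190 mm along x by 156 mm along y, centred on it, its lines running 10 mm past the corners
- box: bottomless, open-topped mould box of plywood, loose on the bench, about 0.34 kg: outside 190 mm (x) by 156 mm (y), walls 12 mm thick and 60 mm high, inside 166 by 132 mm; a batten 20 mm wide (x) and 22 mm high lies across the top from wall to wall along y, over the centre, its top at 82 mm and its underside at 60 mm, free inside the box on both sides. Origin: centre of the box at the height of its lower edge, z up. It fits the outline either way round
- master_broken: the broken master: same foot as the sound ones (26 mm thick along its y, 34 mm tall), but its +x end is snapped off, leaving a plinth from x = -24 to +6 mm and above it (from 13 mm up) a body from x = -18 to -1 mm, with paler broken faces; about 18 g. Origin under the centre of the former whole foot, z up. It stands at one of the four places of the batch
- master_a: a sound master: bracket foot cut from tan modelling board, 26 mm thick along its y over its whole height, in profile a plinth 48 mm long (along x) and 13 mm high with a body 36 mm long on it, 34 mm tall in all, about 28 g; origin under its centre on the board, z up. Stands loose at one of four places of a 2 by 2 batch inside the outline, 84 mm apart along the board's x and 72 mm along its y (within about 3 mm and 7 degrees; which master stands where varies)
- master_b: a sound master: bracket foot cut from tan modelling board, 26 mm thick along its y over its whole height, in profile a plinth 48 mm long (along x) and 13 mm high with a body 36 mm long on it, 34 mm tall in all, about 28 g; origin under its centre on the board, z up. Stands loose at one of four places of a 2 by 2 batch inside the outline, 84 mm apart along the board's x and 72 mm along its y (within about 3 mm and 7 degrees; which master stands where varies)
- master_c: a sound master: bracket foot cut from tan modelling board, 26 mm thick along its y over its whole height, in profile a plinth 48 mm long (along x) and 13 mm high with a body 36 mm long on it, 34 mm tall in all, about 28 g; origin under its centre on the board, z up. Stands loose at one of four places of a 2 by 2 batch inside the outline, 84 mm apart along the board's x and 72 mm along its y (within about 3 mm and 7 degrees; which master stands where varies)
- scrap_bin: open red plastic bin, 180 mm (x) by 140 mm (y) outside, 60 mm high, walls and floor 4 mm, fixed to the bench, a few thin offcuts (10 mm high) in two corners; origin under its centre
- caddy: wooden bottle caddy, 320 mm (x) by 66 mm (y), 50 mm high, fixed to the bench between the box and the board; three pigment bottles and a cell of stir sticks stand in it, up to 156 mm above the bench; origin under its centre
- pigment_0: squeeze bottle, white with coloured label and cap, 45 mm across, 140 to 150 mm tall, standing loose in the caddy; origin under its centre
- pigment_1: squeeze bottle, white with coloured label and cap, 45 mm across, 140 to 150 mm tall, standing loose in the caddy; origin under its centre
- pigment_2: squeeze bottle, white with coloured label and cap, 45 mm across, 140 to 150 mm tall, standing loose in the caddy; origin under its centre
- tape: roll of yellow tape, 100 mm across, 25 mm high, lying flat; origin under its centre
- brush: paint brush lying on the right side of the bench, near the vacuum pump; origin under it
Mind the look-alikes: they are no part of the job. What is shaped like the master_broken but blue or turquoise is not meant.

How it is judged:
On the way, in this order (a step that is already met when the one before it is completed fails the run):
1. the broken master lies in the scrap bin, let go (x of master_broken in the frame of scrap_bin between -0.09 and 0.09 m and y of master_broken in the frame of scrap_bin between -0.07 and 0.07 m and z of master_broken in the frame of scrap_bin between 0 and 0.05 m and contact force between master_broken and the fingers below 0.1 N and linear speed of master_broken below 0.03 m/s), for 0.2 s.
2. the mould box is lifted off the bench by the gripper (height (world z) of box above 0.03 m and contact force between box and the fingers above 1 N), for 0.2 s.
At the end, for the whole second after the job is handed in: Box still gripped, at rest, 5 to 20 mm above the board, within 8 mm of the outline in x and y, turned under 4 and tilted under 3 degrees, touching neither board nor masters; broken master released in the scrap bin; sound masters upright, within 8 mm of where they were (all of step 1 and x of box in the frame of board between -0.008 and 0.008 m and y of box in the frame of board between -0.008 and 0.008 m and z of box in the frame of board between 0.023 and 0.038 m and angle between the x axis of box and the x axis of board, either way round below 0.07 rad and angle between box's own z axis and vertical below 0.05 rad and linear speed of box below 0.02 m/s and contact force between box and the fingers above 1 N and contact force between box and board below 0.1 N and contact force between box and master_a below 0.1 N and contact force between box and master_b below 0.1 N and contact force between box and master_c below 0.1 N and distance of each of master_a, master_b, master_c from where it was at the start of the episode below 0.008 m and angle between each of master_a, master_b, master_c's own z axis and vertical below 0.1 rad); the arm keeps its last pose, push and grip.
It fails at once if the box touches the board or a sound master (contact force between box and board above 0.5 N or contact force between box and master_a above 0.5 N or contact force between box and master_b above 0.5 N or contact force between box and master_c above 0.5 N).
It fails at once if a sound master is shifted by more than 8 mm or tipped (distance of any of master_a, master_b, master_c from where it was at the start of the episode above 0.008 m or angle between any of master_a, master_b, master_c's own z axis and vertical above 0.15 rad).
It fails at once if a bottle, the tape or the brush is knocked over or shifted by more than 25 mm (distance of any of pigment_0, pigment_1, pigment_2, tape, brush from where it was at the start of the episode above 0.025 m or angle between any of pigment_0, pigment_1, pigment_2, tape's own z axis and vertical above 0.35 rad).
It also fails if it takes over 51 s, if anything falls off the work surface, if the arm or the gripper's body presses on something with over 40 N, if the wrist force passes 120 N, or if a joint passes its speed limit or range.

## Working session

There is one attempt and no reset: what is moved stays moved. The work goes in short steps, Python scripts to look and compute and a tool call to move; the robot and the scene stay as the last step left them, time stands still between calls to the robot, and variables do not carry over. Pictures are saved under pics/ and viewed, at most 11 in all, crops included, and the job is handed in when it is done.

Besides the shell and the picture viewer there is one more tool, called after "Call:" by a JSON object that holds its "name" and its "arguments". drive_tool: Moves the arm, as the interface text tells. Its arguments: {"type":"object","properties":{"increments":{"type":"array"},"grip_force":{"type":"number"}},"required":["increments"]}

```bash
mkdir -p pics; cat > h.py <<'E'
import numpy as np, cv2
from workcell import bot
def cam(n):
    d=bot.read_camera(n); return d
def K(d):
    f=210/np.tan(np.radians(d["fovy"])/2)
    return f
def p2w(d,u,v,z):
    f=K(d); x=np.array([(u-d["cx"])/f,(v-d["cy"])/f]); s=x.copy()
    for _ in range(30): s=x/(1+d["k1"]*(s@s))
    T=np.array(d["camera_from_world"]); R=T[:3,:3]; c=-R.T@T[:3,3]
    r=R.T@np.array([s[0],s[1],1]); return c+r*(z-c[2])/r[2]
def w2p(d,p):
    T=np.array(d["camera_from_world"]); q=T[:3,:3]@np.array(p)+T[:3,3]
    s=q[:2]/q[2]; s=s*(1+d["k1"]*(s@s)); return s*K(d)+[d["cx"],d["cy"]]
def save(im,n): cv2.imwrite("pics/"+n,im[:,:,::-1])
E
python3 - <<'E'
from h import *
import pickle
for n in("scene","top"):
    d=cam(n); pickle.dump(d,open(n+".pkl","wb")); save(d["pixels"],n+"0.png"); print(n,d["fovy"],d["cx"],d["cy"],d["k1"])
    T=np.array(d["camera_from_world"]);print((-T[:3,:3].T@T[:3,3]).round(3),T[:3,:3].round(2).tolist())
print(bot.read_state())
E
```

```text
scene 57.546804608044006 277.33342488895295 207.69228323290437 -0.07103982067728576
[1.044 0.41  0.74 ] [[-0.63, 0.78, -0.02], [0.55, 0.43, -0.72], [-0.55, -0.46, -0.7]]
top 55.115559548860155 285.3620826541331 202.0536751235876 -0.08182305185014369
[ 0.428 -0.021  1.318] [[-0.02, -1.0, 0.0], [-1.0, 0.02, -0.07], [0.07, -0.0, -1.0]]
{'time': 0.1, 'q': array([ 1.10611716e+00,  2.64654999e-01,  1.60528028e+00, -9.21928988e-06,
        1.27370690e+00, -3.68824159e-02]), 'joint_vel': array([ 1.07222515e-03, -3.28356694e-03, -2.91108970e-03,  1.75439208e-03,
       -2.02974293e-03, -9.75164068e-05]), 'joint_torque': array([-9.50588801e-04, -5.16705358e+01, -3.68591845e+01, -1.35414543e-04,
        6.27815942e-03, -1.94379390e-05]), 'tool_pos': array([0.2798806 , 0.61388067, 0.4034784 ]), 'tcp_rot': array([-0.6667585 , -3.06950907,  0.00312162]), 'wrist_force': array([-0.66290109,  0.03623936, -0.79862111]), 'torque': array([ 0.02561655,  0.0149595 , -0.01639376]), 'grip_force': 0.0, 'width': 1.0013054250392435}
```

View pics/top0.png

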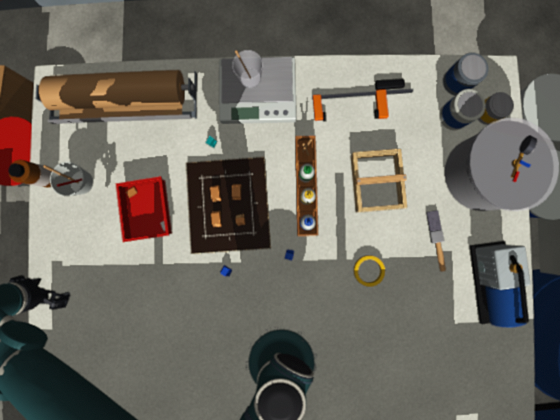

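View pics/scene0.png

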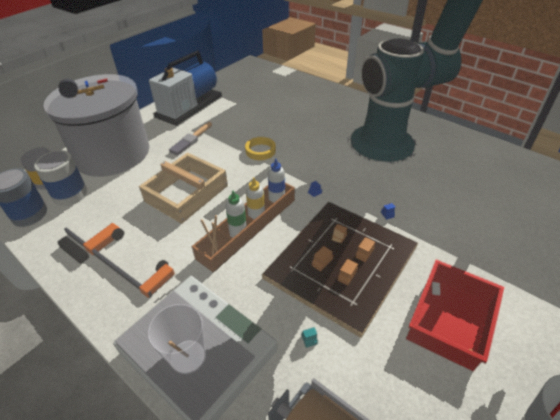

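```bash
python3 - <<'E'
from h import *
import pickle
t=pickle.load(open("top.pkl","rb"))["pixels"];s=pickle.load(open("scene.pkl","rb"))["pixels"]
a=cv2.resize(t[155:255,185:275],(540,600),interpolation=cv2.INTER_CUBIC)
save(a,"c_top.png")
b=cv2.resize(s[190:320,260:420],(800,650),interpolation=cv2.INTER_CUBIC)[:600]
save(b,"c_scene.png")
E
```

```text
(no output)
```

View pics/c_top.png

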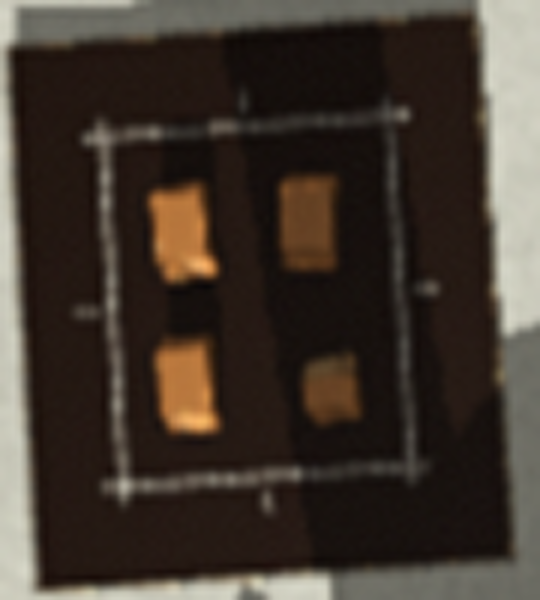

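View pics/c_scene.png

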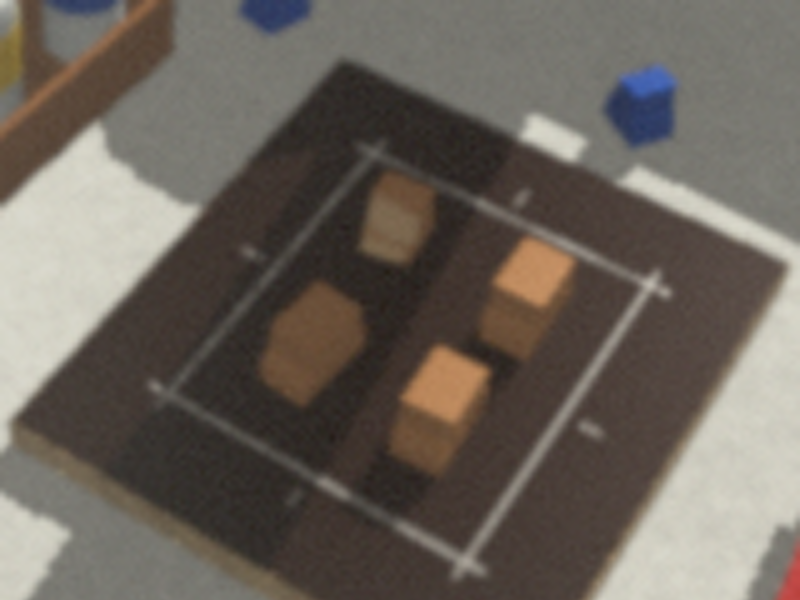

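```bash
python3 - <<'E'
from h import *
import pickle
t=pickle.load(open("top.pkl","rb"));s=pickle.load(open("scene.pkl","rb"))
ct=lambda u,v:(185+u/6-.5,155+v/6-.5)
cs=lambda u,v:(260+u/5-.5,190+v/5-.5)
P=[p2w(t,*ct(*c),.018)[:2] for c in[(103,133),(392,115),(412,468),(122,487)]]
print("outl top",np.round(P,4).tolist(),np.mean(P,0))
Q=[p2w(s,*cs(*c),.018)[:2] for c in[(467,562),(165,393),(373,153),(654,287)]]
print("outl scn",np.round(Q,4).tolist(),np.mean(Q,0))
for X in(P,Q):
    e=(X[0]-X[3]+X[1]-X[2]); f=X[0]-X[1]+X[3]-X[2]; print("yaw",np.degrees(np.arctan2(e[1],e[0])),np.degrees(np.arctan2(-f[0],f[1])))
print("broken top", [p2w(t,*ct(*c),.052)[:2].round(4).tolist() for c in[(308,385),(355,378),(312,425),(361,418)]])
for n,d,c in(("bin",t,(144,209)),):print(n,p2w(d,*c,.06))
print("box",[p2w(t,*c,.06)[:2].round(3).tolist() for c in[(352,151),(403,148),(408,207),(358,213)]])
print("caddy",[p2w(t,*c,.05)[:2].round(3).tolist() for c in[(296,136),(317,235)]])
a=cv2.resize(t["pixels"][140:220,345:415],(525,600),interpolation=cv2.INTER_CUBIC);save(a,"c_box.png")
E
```

```text
outl top [[0.6056, 0.2467], [0.612, 0.089], [0.4207, 0.081], [0.4134, 0.2376]] [0.51293633 0.16356897]
outl scn [[0.603, 0.2465], [0.6118, 0.0887], [0.4218, 0.0799], [0.4135, 0.2381]] [0.51251297 0.16331479]
yaw 2.5607733146677982 2.5113212615420926
yaw 2.5922458604860656 3.108722522997321
broken top [[0.4654, 0.1323], [0.4686, 0.1075], [0.4444, 0.1304], [0.4476, 0.1047]]
bin [0.50112727 0.42257538 0.06      ]
box [[0.672, -0.239], [0.68, -0.404], [0.491, -0.412], [0.475, -0.252]]
caddy [[0.726, -0.063], [0.409, -0.122]]
```

View pics/c_box.png

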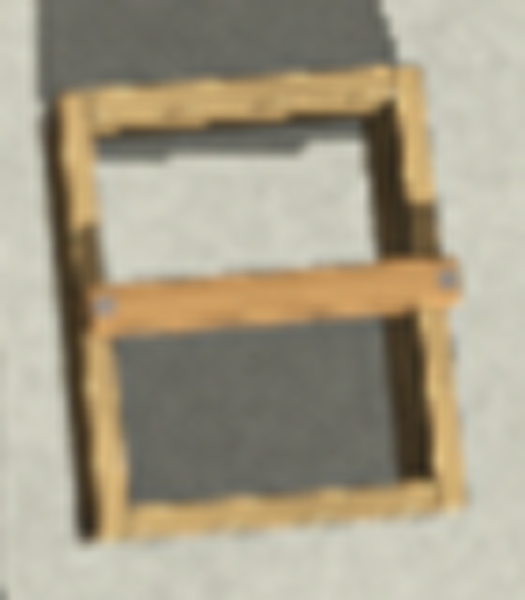

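```bash
python3 - <<'E'
from h import *
import pickle
t=pickle.load(open("top.pkl","rb"));s=pickle.load(open("scene.pkl","rb"))
ct=lambda u,v:(185+u/6-.5,155+v/6-.5)
cs=lambda u,v:(260+u/5-.5,190+v/5-.5)
cb=lambda u,v:(345+u/7.5-.5,140+v/7.5-.5)
o=np.array([.5127,.1634]);a=np.radians(2.6);R=np.array([[np.cos(a),-np.sin(a)],[np.sin(a),np.cos(a)]])
def rep(n,d,f,cs_,z):
    X=np.array([p2w(d,*f(*c),z)[:2] for c in cs_]); m=X.mean(0)
    e=X[0]-X[3]+X[1]-X[2]; print(n,X.round(4).tolist(),m.round(4),"board",((m-o)@R*1000).round(1),"yaw",np.degrees(np.arctan2(e[1],e[0])).round(1))
rep("ul",t,ct,[(150,192),(203,183),(212,262),(162,275)],.052)
rep("ll",t,ct,[(155,348),(210,338),(217,412),(163,415)],.052)
rep("ur",t,ct,[(280,178),(336,176),(332,250),(283,250)],.052)
rep("br scene",s,cs,[(370,203),(428,215),(436,187),(390,172)],.052)
rep("box",t,cb,[(60,93),(422,68),(465,508),(103,540)],.06)
rep("bat",t,cb,[(90,290),(455,260),(460,303),(95,333)],.082)
def pr(z,w):  # predicted crops for broken
    m=o+R@np.array([-42,-36])/1000
    for x in(-.018,-.001):
        for y in(.013,-.013):
            p=np.r_[m+R@np.array([x,y]),.052];print(((w2p(t,p)+.5-[185,155])*6).round(),((w2p(s,p)+.5-[260,190])*5).round())
pr(0,0)
E
```

```text
ul [[0.569, 0.2148], [0.5732, 0.1866], [0.5312, 0.1822], [0.5249, 0.2088]] [0.5495 0.1981] board [38.4 33. ] yaw 7.0
ll [[0.4864, 0.2128], [0.4911, 0.1836], [0.4522, 0.1803], [0.4511, 0.2088]] [0.4702 0.1964] board [-41.   34.9] yaw 5.6
ur [[0.575, 0.1458], [0.5754, 0.1162], [0.5362, 0.1188], [0.5368, 0.1446]] [0.5558 0.1313] board [ 41.6 -34. ] yaw -1.0
br scene [[0.4803, 0.1127], [0.4696, 0.1391], [0.4515, 0.1324], [0.4569, 0.1092]] [0.4646 0.1233] board [-49.9 -37.8] yaw 13.9
box [[0.6694, -0.2409], [0.6778, -0.3964], [0.4901, -0.4067], [0.4799, -0.2528]] [ 0.5793 -0.3242] board [  44.4 -490.1] yaw 3.4
bat [[0.5825, -0.2467], [0.5924, -0.4001], [0.5743, -0.4014], [0.5646, -0.2482]] [ 0.5784 -0.3241] board [  43.6 -490. ] yaw 4.4
[298. 407.] [443. 195.]
[347. 404.] [396. 172.]
[296. 375.] [426. 216.]
[345. 372.] [379. 193.]
```

Candidates for the broken master: tan pieces at (215,193), (237,192), (216,219) and (240,220) in the top picture; blue at (289,255) and (225,271), and turquoise at (211,143), are decoys. The crops show (240,220) is the short one, with pale broken faces towards +x. The box stands at (380,180), batten across y.

```bash
cat > g.py <<'E'
import sys
from h import *
from scipy.spatial.transform import Rotation as Ro
def ya(s): 
    y=Ro.from_rotvec(s["tcp_rot"]).as_matrix()[:,1]; return np.arctan2(y[1],y[0])
if __name__=="__main__":
    x,y,z,yaw=map(float,sys.argv[1:5]); n=int(sys.argv[5]) if len(sys.argv)>5 else 0
    s=bot.read_state(); p=s["tool_pos"]; a=ya(s); D=(np.array([x,y,z])-p)*1000
    da=(np.radians(yaw)-a+np.pi)%(2*np.pi)-np.pi; w=-da
    print("t",s["time"],"pos",p.round(4),"yaw",np.degrees(a).round(2),"q6",s["q"][5].round(2),"D",D.round(1),"turn",w.round(3))
    m=max(int(np.ceil(np.linalg.norm(D)/41)),int(np.ceil(abs(w)/.12)),1) if not n else n
    nt=int(np.ceil(abs(w)/.12)) or 1
    nt=m if m<nt or n else nt
    for i in range(m):
        d=D/m; tx=np.array([np.sin(a),-np.cos(a)]); ty=np.array([np.cos(a),np.sin(a)])
        # tool x = y cross z, z down
        tx=np.cross([ty[0],ty[1],0],[0,0,-1])[:2]
        t=w/nt if i<nt else 0
        print([round(float(v),1) for v in(tx@d[:2],ty@d[:2],-d[2])],round(t,3)); a-=t
E
python3 g.py .461 .121 .30 95
```

```text
t 0.1 pos [0.2799 0.6139 0.4035] yaw 65.49 q6 -0.04 D [ 181.1 -492.9 -103.5] turn -0.515
[-26.4, -26.7, 7.4] -0.103
[-23.5, -29.2, 7.4] -0.103
[-20.4, -31.5, 7.4] -0.103
[-17.0, -33.4, 7.4] -0.103
[-13.5, -35.0, 7.4] -0.103
[-9.8, -36.2, 7.4] 0
[-9.8, -36.2, 7.4] 0
[-9.8, -36.2, 7.4] 0
[-9.8, -36.2, 7.4] 0
[-9.8, -36.2, 7.4] 0
[-9.8, -36.2, 7.4] 0
[-9.8, -36.2, 7.4] 0
[-9.8, -36.2, 7.4] 0
[-9.8, -36.2, 7.4] 0
```

Call:
{"name": "drive_tool", "arguments": {"increments": [{"delta_pos": [-26.4,-26.7,7.4],"turn": -0.103,"jaw": 0.2},{"delta_pos": [-23.5,-29.2,7.4],"turn": -0.103,"jaw": 0.2},{"delta_pos": [-20.4,-31.5,7.4],"turn": -0.103,"jaw": 0.2},{"delta_pos": [-17,-33.4,7.4],"turn": -0.103,"jaw": 0.2},{"delta_pos": [-13.5,-35,7.4],"turn": -0.103,"jaw": 0.2},{"delta_pos": [-9.8,-36.2,7.4],"turn": 0,"jaw": 0.2},{"delta_pos": [-9.8,-36.2,7.4],"turn": 0,"jaw": 0.2},{"delta_pos": [-9.8,-36.2,7.4],"turn": 0,"jaw": 0.2}], "grip_force": 30}}

```text
time: 0.77
tool_pos: [0.3835, 0.3307, 0.3447]
tcp_rot: [0.138, -3.138, 0.001]
wrist_force: [-0.5, 0.0, -0.5]
width: 0.603
grip_force: 0.0
```

Call:
{"name": "drive_tool", "arguments": {"increments": [{"delta_pos": [-9.8,-36.2,7.4],"turn": 0,"jaw": 0.2},{"delta_pos": [-9.8,-36.2,7.4],"turn": 0,"jaw": 0.2},{"delta_pos": [-9.8,-36.2,7.4],"turn": 0,"jaw": 0.2},{"delta_pos": [-9.8,-36.2,7.4],"turn": 0,"jaw": 0.2},{"delta_pos": [-9.8,-36.2,7.4],"turn": 0,"jaw": 0.2},{"delta_pos": [-9.8,-36.2,7.4],"turn": 0,"jaw": 0.2},{"delta_pos": [0,0,0],"turn": 0,"jaw": 0.2}]}}

```text
time: 1.35
tool_pos: [0.4617, 0.1162, 0.2994]
tcp_rot: [0.129, -3.137, 0.005]
wrist_force: [-1.3, 1.2, -0.6]
width: 0.603
grip_force: 0.0
```

```bash
python3 g.py .461 .121 .25 95 3; python3 - <<'E'
from h import *
d=cam("scene");print(bot.read_state()["width"])
save(cv2.resize(d["pixels"][150:310,270:410],(700,800),interpolation=cv2.INTER_CUBIC)[:600],"s1.png")
E
```

```text
t 1.35 pos [0.4617 0.1162 0.2994] yaw 94.7 q6 -1.46 D [ -0.7   4.8 -49.4] turn -0.005
[0.1, 1.6, 16.5] -0.002
[0.1, 1.6, 16.5] -0.002
[0.1, 1.6, 16.5] -0.002
0.5979259064196708
```

View pics/s1.png

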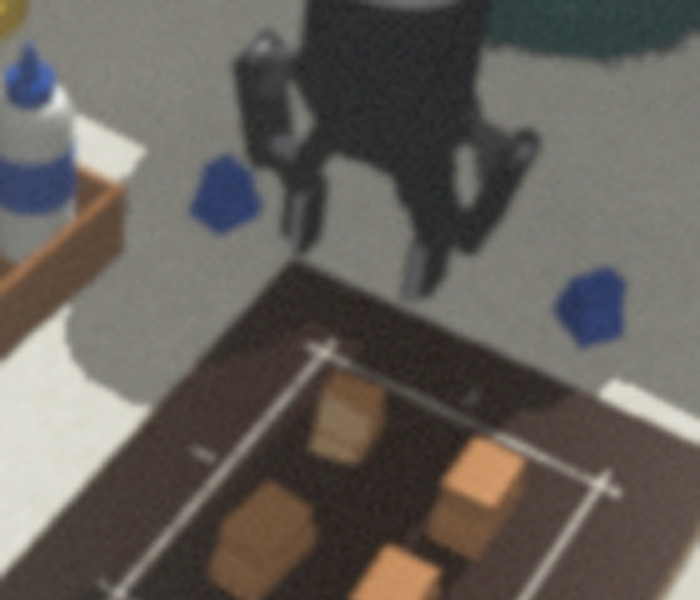

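```bash
python3 - <<'E'
from h import *
import pickle
s=pickle.load(open("scene.pkl","rb"))
f=lambda u,v:(270+u/5-.5,150+v/5-.5)
for n,z,L in(("top face bl br fr fl",.052,[(335,372),(383,388),(373,424),(322,403)]),("plinth bottom front l r",.018,[(310,457),(350,468)])):
    X=np.array([p2w(s,*f(*c),z)[:2] for c in L]);print(n,X.round(4).tolist(),X.mean(0).round(4))
E
```

```text
top face bl br fr fl [[0.4584, 0.1072], [0.453, 0.1316], [0.4761, 0.1403], [0.4797, 0.1135]] [0.4668 0.1231]
plinth bottom front l r [[0.4859, 0.114], [0.4797, 0.1335]] [0.4828 0.1237]
```

```bash
python3 g.py .463 .1225 .215 97 4
```

```text
t 1.4 pos [0.4612 0.1183 0.2999] yaw 94.68 q6 -1.45 D [  1.8   4.2 -84.9] turn -0.041
[-0.5, 1.0, 21.2] -0.01
[-0.5, 1.0, 21.2] -0.01
[-0.6, 1.0, 21.2] -0.01
[-0.6, 1.0, 21.2] -0.01
```

Call:
{"name": "drive_tool", "arguments": {"increments": [{"delta_pos": [-0.5,0.5,21.2],"turn": -0.01,"jaw": 0.2},{"delta_pos": [-0.5,0.5,21.2],"turn": -0.01,"jaw": 0.2},{"delta_pos": [-0.5,0.5,21.2],"turn": -0.01,"jaw": 0.2},{"delta_pos": [-0.5,0.5,21.2],"turn": -0.01,"jaw": 0.2},{"delta_pos": [0,0,0],"turn": 0,"jaw": 0.2},{"delta_pos": [0,0,0],"turn": 0,"jaw": 0.2}]}}

```text
time: 1.9
tool_pos: [0.4617, 0.1241, 0.2153]
tcp_rot: [0.201, -3.131, 0.0]
wrist_force: [0.4, -0.2, -0.2]
width: 0.598
grip_force: 0.0
```

```bash
python3 g.py .463 .1225 .194 97 2
```

```text
t 1.9 pos [0.4617 0.1241 0.2153] yaw 97.34 q6 -1.49 D [  1.3  -1.6 -21.3] turn 0.006
[-0.5, -0.9, 10.6] 0.003
[-0.6, -0.9, 10.6] 0.003
```

Call:
{"name": "drive_tool", "arguments": {"increments": [{"delta_pos": [-0.5,-0.5,10.6],"turn": 0,"jaw": 0.2},{"delta_pos": [-0.5,-0.5,10.6],"turn": 0,"jaw": 0.2},{"delta_pos": [0,0,0],"turn": 0,"jaw": -1},{"delta_pos": [0,0,0],"turn": 0,"jaw": -1},{"delta_pos": [0,0,0],"turn": 0,"jaw": -1},{"delta_pos": [0,0,0],"turn": 0,"jaw": -1},{"delta_pos": [0,0,0],"turn": 0,"jaw": -1},{"delta_pos": [0,0,0],"turn": 0,"jaw": -1}]}}

```text
time: 2.57
tool_pos: [0.4641, 0.1226, 0.1954]
tcp_rot: [-0.199, 3.135, 0.0]
wrist_force: [-0.3, -0.5, -0.5]
width: 0.298
grip_force: 30.1
```

Call:
{"name": "drive_tool", "arguments": {"increments": [{"delta_pos": [0,0,-15],"turn": 0,"jaw": -1},{"delta_pos": [0,0,-30],"turn": 0,"jaw": -1},{"delta_pos": [0,0,-35],"turn": 0,"jaw": -1},{"delta_pos": [0,0,-20],"turn": 0,"jaw": -1}]}}

```text
time: 2.9
tool_pos: [0.4647, 0.1227, 0.2984]
tcp_rot: [-0.199, 3.132, 0.001]
wrist_force: [0.5, -0.5, -0.3]
width: 0.299
grip_force: 30.1
```

```bash
python3 g.py .501 .4225 .295 95; python3 -c "
from h import *
import pickle
t=pickle.load(open('top.pkl','rb'))
for c in[(117,184),(162,178),(171,236),(124,241)]:print(p2w(t,*c,.06).round(3))"
```

```text
t 2.9 pos [0.4647 0.1227 0.2984] yaw 97.28 q6 -1.49 D [ 36.3 299.8  -3.4] turn 0.04
[-9.2, 36.6, 0.4] 0.04
[-7.8, 36.9, 0.4] 0
[-7.8, 36.9, 0.4] 0
[-7.8, 36.9, 0.4] 0
[-7.8, 36.9, 0.4] 0
[-7.8, 36.9, 0.4] 0
[-7.8, 36.9, 0.4] 0
[-7.8, 36.9, 0.4] 0
[0.583 0.511 0.06 ]
[0.598 0.365 0.06 ]
[0.415 0.336 0.06 ]
[0.401 0.487 0.06 ]
```

Call:
{"name": "drive_tool", "arguments": {"increments": [{"delta_pos": [-8,36.9,0],"turn": 0,"jaw": -1},{"delta_pos": [-8,36.9,0],"turn": 0,"jaw": -1},{"delta_pos": [-8,36.9,0],"turn": 0,"jaw": -1},{"delta_pos": [-8,36.9,0],"turn": 0,"jaw": -1},{"delta_pos": [-8,36.9,0],"turn": 0,"jaw": -1},{"delta_pos": [-8,36.9,0],"turn": 0,"jaw": -1},{"delta_pos": [-8,36.9,0],"turn": 0,"jaw": -1},{"delta_pos": [-8,36.9,0],"turn": 0,"jaw": -1}]}}

```text
time: 3.57
tool_pos: [0.4897, 0.4254, 0.2951]
tcp_rot: [-0.2, 3.135, 0.0]
wrist_force: [0.2, 0.5, -0.0]
width: 0.302
grip_force: 30.1
```

Call:
{"name": "drive_tool", "arguments": {"increments": [{"delta_pos": [0,0,25],"turn": 0,"jaw": -1},{"delta_pos": [0,0,35],"turn": 0,"jaw": -1},{"delta_pos": [0,0,30],"turn": 0,"jaw": -1},{"delta_pos": [0,0,0],"turn": 0,"jaw": -1},{"delta_pos": [0,0,0],"turn": 0,"jaw": -1},{"delta_pos": [0,0,0],"turn": 0,"jaw": 0.1},{"delta_pos": [0,0,0],"turn": 0,"jaw": 0.1},{"delta_pos": [0,0,0],"turn": 0,"jaw": 0.1}]}}

```text
time: 4.23
tool_pos: [0.4912, 0.4242, 0.2081]
tcp_rot: [-0.199, 3.131, 0.005]
wrist_force: [0.1, -0.4, 0.5]
width: 0.552
grip_force: 0.0
```

Call:
{"name": "drive_tool", "arguments": {"increments": [{"delta_pos": [0,0,0],"turn": 0,"jaw": 0.1},{"delta_pos": [0,0,0],"turn": 0,"jaw": 0.1},{"delta_pos": [0,0,-30],"turn": 0,"jaw": 0.1},{"delta_pos": [0,0,-40],"turn": 0,"jaw": 0.1},{"delta_pos": [0,0,-40],"turn": 0,"jaw": 0.1},{"delta_pos": [0,0,-40],"turn": 0,"jaw": 0.1},{"delta_pos": [0,0,-40],"turn": 0,"jaw": 0.1},{"delta_pos": [0,0,0],"turn": 0,"jaw": 0.1}]}}

```text
time: 4.9
tool_pos: [0.4919, 0.4251, 0.4073]
tcp_rot: [-0.199, 3.12, 0.016]
wrist_force: [1.4, 1.2, 2.0]
width: 0.549
grip_force: 0.0
```

```bash
python3 g.py .579 -.324 .38 4; python3 - <<'E'
from h import *
d=cam("scene")
a=cv2.resize(d["pixels"][190:370,260:520],(780,540),interpolation=cv2.INTER_CUBIC);save(a,"s2.png")
E
```

```text
t 4.9 pos [0.4919 0.4251 0.4073] yaw 97.29 q6 -1.02 D [  87.1 -749.1  -27.3] turn 1.628
[0.5, -39.7, 1.4] 0.116
[-4.2, -39.5, 1.4] 0.116
[-8.7, -38.7, 1.4] 0.116
[-13.1, -37.5, 1.4] 0.116
[-17.4, -35.7, 1.4] 0.116
[-21.4, -33.4, 1.4] 0.116
[-25.2, -30.7, 1.4] 0.116
[-28.5, -27.6, 1.4] 0.116
[-31.6, -24.1, 1.4] 0.116
[-34.1, -20.3, 1.4] 0.116
[-36.3, -16.2, 1.4] 0.116
[-37.9, -11.8, 1.4] 0.116
[-39.0, -7.4, 1.4] 0.116
[-39.6, -2.8, 1.4] 0.116
[-39.6, 1.8, 1.4] 0
[-39.6, 1.8, 1.4] 0
[-39.6, 1.8, 1.4] 0
[-39.6, 1.8, 1.4] 0
[-39.6, 1.8, 1.4] 0
```

View pics/s2.png

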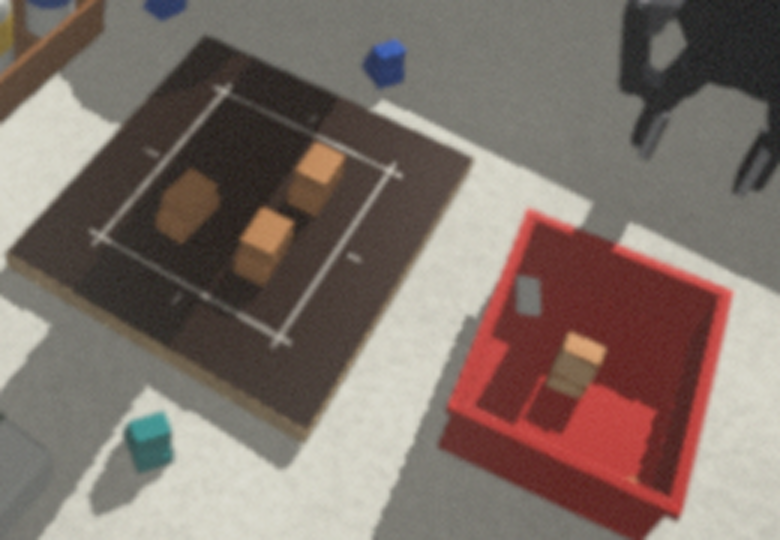

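The broken master stands in the bin (crop 577,365) and the three sound ones are untouched. On to the box.

Call:
{"name": "drive_tool", "arguments": {"increments": [{"delta_pos": [0.5,-39.7,0],"turn": 0.116,"jaw": 0.1},{"delta_pos": [-4.2,-39.5,0],"turn": 0.116,"jaw": 0.1},{"delta_pos": [-8.7,-38.7,0],"turn": 0.116,"jaw": 0.1},{"delta_pos": [-13.1,-37.5,0],"turn": 0.116,"jaw": 0.1},{"delta_pos": [-17.4,-35.7,0],"turn": 0.116,"jaw": 0.1},{"delta_pos": [-21.4,-33.4,0],"turn": 0.116,"jaw": 0.1},{"delta_pos": [-25.2,-30.7,0],"turn": 0.116,"jaw": 0.1},{"delta_pos": [-28.5,-27.6,0],"turn": 0.116,"jaw": 0.1}]}}

```text
time: 5.62
tool_pos: [0.5261, 0.1061, 0.3941]
tcp_rot: [-1.232, -2.889, 0.001]
wrist_force: [1.5, -0.8, 0.6]
width: 0.551
grip_force: 0.0
```

Call:
{"name": "drive_tool", "arguments": {"increments": [{"delta_pos": [-31.6,-24.1,0],"turn": 0.116,"jaw": 0.1},{"delta_pos": [-34.1,-20.3,0],"turn": 0.116,"jaw": 0.1},{"delta_pos": [-36.3,-16.2,0],"turn": 0.116,"jaw": 0.1},{"delta_pos": [-37.9,-11.8,0],"turn": 0.116,"jaw": 0.1},{"delta_pos": [-39,-7.4,0],"turn": 0.116,"jaw": 0.1},{"delta_pos": [-39.6,-2.8,0],"turn": 0.116,"jaw": 0.1},{"delta_pos": [-39.6,1.8,0],"turn": 0,"jaw": 0.1},{"delta_pos": [-39.6,1.8,0],"turn": 0,"jaw": 0.1}]}}

```text
time: 6.28
tool_pos: [0.5638, -0.2091, 0.394]
tcp_rot: [-2.138, -2.3, 0.001]
wrist_force: [0.3, 0.6, 0.2]
width: 0.55
grip_force: 0.0
```

```bash
python3 g.py .579 -.324 .38 4
```

```text
t 6.2833 pos [ 0.5638 -0.2091  0.394 ] yaw 4.2 q6 -0.47 D [  15.2 -114.9  -14. ] turn 0.003
[-38.6, 2.2, 4.7] 0.003
[-38.5, 2.4, 4.7] 0
[-38.5, 2.4, 4.7] 0
```

Call:
{"name": "drive_tool", "arguments": {"increments": [{"delta_pos": [-38.5,2.3,10],"turn": 0,"jaw": 0.1},{"delta_pos": [-38.5,2.3,20],"turn": 0,"jaw": 0.1},{"delta_pos": [-34,2.3,30],"turn": 0,"jaw": 0.1},{"delta_pos": [0,0,20],"turn": 0,"jaw": 0.1},{"delta_pos": [0,0,0],"turn": 0,"jaw": 0.1},{"delta_pos": [0,0,0],"turn": 0,"jaw": 0.1}]}}

```text
time: 6.78
tool_pos: [0.5778, -0.3127, 0.3155]
tcp_rot: [-2.135, -2.297, 0.001]
wrist_force: [0.2, 0.5, 0.7]
width: 0.549
grip_force: 0.0
```

```bash
python3 g.py .579 -.324 .227 4 4; python3 - <<'E'
from h import *
d=cam("scene")
a=cv2.resize(d["pixels"][110:250,110:290],(720,560),interpolation=cv2.INTER_CUBIC);save(a,"s3.png")
E
```

```text
t 6.7833 pos [ 0.5778 -0.3127  0.3155] yaw 4.18 q6 -0.61 D [  1.2 -11.3 -88.5] turn 0.003
[-2.8, 0.1, 22.1] 0.001
[-2.8, 0.1, 22.1] 0.001
[-2.8, 0.1, 22.1] 0.001
[-2.8, 0.1, 22.1] 0.001
```

View pics/s3.png

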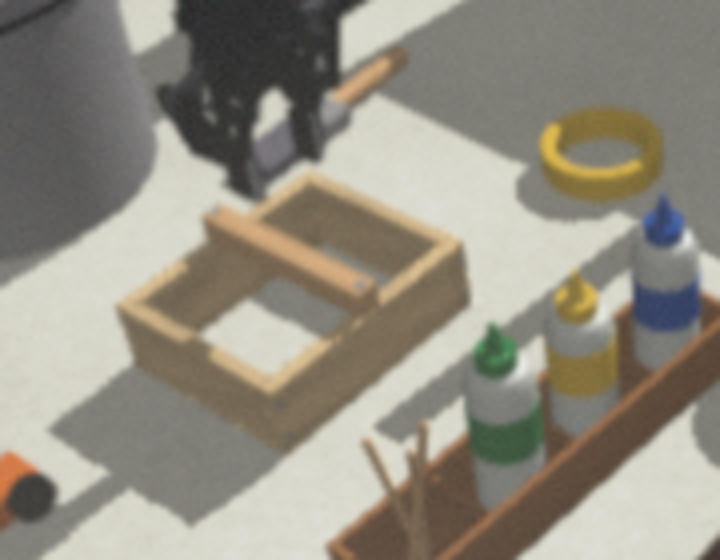

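```bash
python3 - <<'E'
from h import *
import pickle
s=pickle.load(open("scene.pkl","rb"))
f=lambda u,v:(110+u/4-.5,110+v/4-.5)
X=np.array([p2w(s,*f(*c),.082)[:2] for c in[(205,217),(228,206),(380,283),(357,297)]]);print(X.round(4).tolist(),X.mean(0))
X=np.array([p2w(s,*f(*c),.06)[:2] for c in[(118,305),(310,173),(465,243),(270,390)]]);print(X.round(4).tolist(),X.mean(0))
E
```

```text
[[0.5927, -0.3979], [0.5743, -0.3949], [0.5659, -0.2444], [0.5853, -0.2459]] [ 0.57958568 -0.32076531]
[[0.6782, -0.3942], [0.4937, -0.4041], [0.4821, -0.2505], [0.6678, -0.2442]] [ 0.58042718 -0.32324119]
```

Call:
{"name": "drive_tool", "arguments": {"increments": [{"delta_pos": [-2.6,0.2,22],"turn": 0.002,"jaw": 0.1},{"delta_pos": [-2.6,0.2,22],"turn": 0.002,"jaw": 0.1},{"delta_pos": [-2.6,0.2,22],"turn": 0.002,"jaw": 0.1},{"delta_pos": [-2.6,0.2,22],"turn": 0.002,"jaw": 0.1},{"delta_pos": [0,0,0],"turn": 0,"jaw": 0.1},{"delta_pos": [0,0,0],"turn": 0,"jaw": 0.1}]}}

```text
time: 7.33
tool_pos: [0.5807, -0.3223, 0.231]
tcp_rot: [-2.145, -2.294, -0.0]
wrist_force: [0.1, -0.3, 0.5]
width: 0.553
grip_force: 0.0
```

```bash
python3 g.py .579 -.323 .226 3.7 1
```

```text
t 7.3333 pos [ 0.5807 -0.3223  0.231 ] yaw 3.85 q6 -0.61 D [-1.7 -0.7 -5. ] turn 0.003
[-0.6, -1.8, 5.0] 0.003
```

Call:
{"name": "drive_tool", "arguments": {"increments": [{"delta_pos": [-0.6,-1.5,4.5],"turn": 0.002,"jaw": 0.1},{"delta_pos": [0,0,0],"turn": 0,"jaw": -1},{"delta_pos": [0,0,0],"turn": 0,"jaw": -1},{"delta_pos": [0,0,0],"turn": 0,"jaw": -1},{"delta_pos": [0,0,0],"turn": 0,"jaw": -1},{"delta_pos": [0,0,0],"turn": 0,"jaw": -1},{"delta_pos": [0,0,0],"turn": 0,"jaw": -1},{"delta_pos": [0,0,0],"turn": 0,"jaw": -1}], "grip_force": 80}}

```text
time: 8.0
tool_pos: [0.5798, -0.3244, 0.228]
tcp_rot: [2.147, 2.289, 0.001]
wrist_force: [-0.7, 1.4, 6.7]
width: 0.221
grip_force: 81.1
```

Call:
{"name": "drive_tool", "arguments": {"increments": [{"delta_pos": [0,0,-5],"turn": 0,"jaw": -1},{"delta_pos": [0,0,-10],"turn": 0,"jaw": -1},{"delta_pos": [0,0,-25],"turn": 0,"jaw": -1},{"delta_pos": [0,0,-30],"turn": 0,"jaw": -1},{"delta_pos": [0,0,-30],"turn": 0,"jaw": -1},{"delta_pos": [0,0,-30],"turn": 0,"jaw": -1},{"delta_pos": [0,0,-30],"turn": 0,"jaw": -1},{"delta_pos": [0,0,-25],"turn": 0,"jaw": -1}]}}

```text
time: 8.67
tool_pos: [0.5788, -0.324, 0.4135]
tcp_rot: [2.149, 2.29, 0.0]
wrist_force: [1.0, 0.2, -2.2]
width: 0.219
grip_force: 79.8
```

Call:
{"name": "drive_tool", "arguments": {"increments": [{"delta_pos": [0,0,-10],"turn": 0,"jaw": -1},{"delta_pos": [0,0,0],"turn": 0,"jaw": -1},{"delta_pos": [0,0,0],"turn": 0,"jaw": -1}]}}

```text
time: 8.92
tool_pos: [0.5788, -0.324, 0.4204]
tcp_rot: [-2.149, -2.291, 0.0]
wrist_force: [-0.1, 0.0, -4.2]
width: 0.217
grip_force: 79.9
```

```bash
python3 g.py .513 .1635 .422 2.6 ; python3 - <<'E'
from h import *
d=cam("scene")
save(d["pixels"],"s4.png");d=cam("top");save(d["pixels"],"t4.png")
E
```

```text
t 8.9167 pos [ 0.5788 -0.324   0.4204] yaw 3.66 q6 -0.61 D [-65.8 487.5   1.6] turn 0.019
[40.9, -2.9, -0.1] 0.019
[40.8, -3.6, -0.1] 0
[40.8, -3.6, -0.1] 0
[40.8, -3.6, -0.1] 0
[40.8, -3.6, -0.1] 0
[40.8, -3.6, -0.1] 0
[40.8, -3.6, -0.1] 0
[40.8, -3.6, -0.1] 0
[40.8, -3.6, -0.1] 0
[40.8, -3.6, -0.1] 0
[40.8, -3.6, -0.1] 0
[40.8, -3.6, -0.1] 0
```

View pics/s4.png

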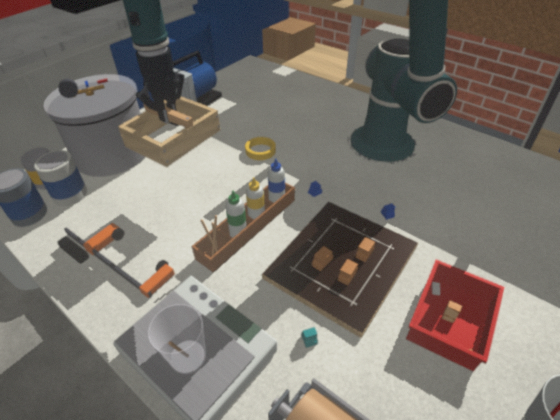

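Call:
{"name": "drive_tool", "arguments": {"increments": [{"delta_pos": [15,-1.5,0],"turn": 0.019,"jaw": -1},{"delta_pos": [30,-2.7,0],"turn": 0,"jaw": -1},{"delta_pos": [35,-3.1,0],"turn": 0,"jaw": -1},{"delta_pos": [35,-3.1,0],"turn": 0,"jaw": -1},{"delta_pos": [35,-3.1,0],"turn": 0,"jaw": -1},{"delta_pos": [35,-3.1,0],"turn": 0,"jaw": -1},{"delta_pos": [35,-3.1,0],"turn": 0,"jaw": -1},{"delta_pos": [35,-3.1,0],"turn": 0,"jaw": -1}]}}

```text
time: 9.68
tool_pos: [0.5433, -0.0688, 0.4179]
tcp_rot: [-2.169, -2.268, 0.004]
wrist_force: [0.7, 0.0, -2.6]
width: 0.221
grip_force: 79.7
```

Call:
{"name": "drive_tool", "arguments": {"increments": [{"delta_pos": [35,-3.1,0],"turn": 0,"jaw": -1},{"delta_pos": [35,-3.1,0],"turn": 0,"jaw": -1},{"delta_pos": [35,-3.1,0],"turn": 0,"jaw": -1},{"delta_pos": [35,-3.1,0],"turn": 0,"jaw": -1},{"delta_pos": [35,-3.1,0],"turn": 0,"jaw": -1},{"delta_pos": [35,-3.1,0],"turn": 0,"jaw": -1},{"delta_pos": [20,-3,0],"turn": 0,"jaw": -1},{"delta_pos": [9,-1,0],"turn": 0,"jaw": -1}]}}

```text
time: 10.35
tool_pos: [0.5098, 0.1699, 0.4181]
tcp_rot: [-2.165, -2.272, 0.005]
wrist_force: [0.1, -0.4, -3.2]
width: 0.213
grip_force: 79.7
```

Call:
{"name": "drive_tool", "arguments": {"increments": [{"delta_pos": [0,0,0],"turn": 0,"jaw": -1},{"delta_pos": [0,0,0],"turn": 0,"jaw": -1},{"delta_pos": [0,0,0],"turn": 0,"jaw": -1},{"delta_pos": [0,0,0],"turn": 0,"jaw": -1}]}}

```text
time: 10.68
tool_pos: [0.5115, 0.166, 0.4203]
tcp_rot: [-2.173, -2.269, 0.002]
wrist_force: [-0.0, 0.0, -3.6]
width: 0.218
grip_force: 79.7
```

```bash
python3 g.py .513 .1635 .32 2.6 4
```

```text
t 10.6833 pos [0.5115 0.166  0.4203] yaw 2.48 q6 0.22 D [   1.5   -2.5 -100.3] turn -0.002
[-0.7, 0.4, 25.1] -0.001
[-0.7, 0.4, 25.1] -0.001
[-0.7, 0.4, 25.1] -0.001
[-0.7, 0.4, 25.1] -0.001
```

Call:
{"name": "drive_tool", "arguments": {"increments": [{"delta_pos": [-0.6,0.3,10],"turn": 0,"jaw": -1},{"delta_pos": [-0.6,0.3,20],"turn": 0,"jaw": -1},{"delta_pos": [-0.6,0.3,25],"turn": 0,"jaw": -1},{"delta_pos": [-0.6,0.4,25],"turn": 0,"jaw": -1},{"delta_pos": [0,0,15],"turn": 0,"jaw": -1},{"delta_pos": [0,0,5],"turn": 0,"jaw": -1},{"delta_pos": [0,0,0],"turn": 0,"jaw": -1},{"delta_pos": [0,0,0],"turn": 0,"jaw": -1}]}}

```text
time: 11.35
tool_pos: [0.513, 0.1646, 0.3211]
tcp_rot: [2.172, 2.27, 0.0]
wrist_force: [-0.1, -0.1, -2.8]
width: 0.218
grip_force: 79.6
```

```bash
python3 g.py .513 .1635 .30 2.6 1; python3 - <<'E'
from h import *
import pickle
s=cam("scene");pickle.dump(s,open("s5.pkl","wb"))
a=cv2.resize(s["pixels"][180:330,250:430],(720,600),interpolation=cv2.INTER_CUBIC);save(a,"s5.png")
E
```

```text
t 11.35 pos [0.513  0.1646 0.3211] yaw 2.53 q6 0.22 D [ -0.   -1.1 -21.1] turn -0.001
[-1.1, -0.1, 21.1] -0.001
```

View pics/s5.png

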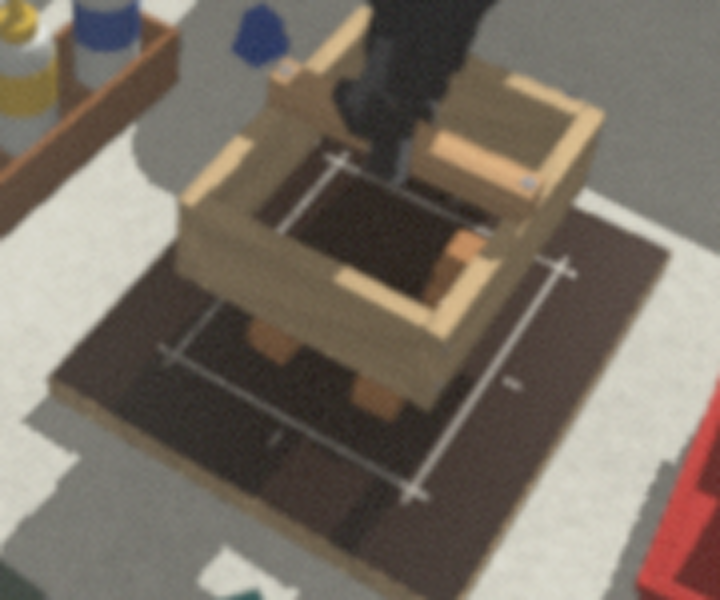

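```bash
python3 - <<'E'
from h import *
import pickle
s=pickle.load(open("s5.pkl","rb"))
f=lambda u,v:(250+u/4-.5,180+v/4-.5)
def rep(z,L):
    X=np.array([p2w(s,*f(*c),z)[:2] for c in L]);e=X[0]-X[1]
    print(z,X.round(4).tolist(),X.mean(0).round(4),"yaw",np.degrees(np.arctan2(-e[0],e[1])).round(1),"len",np.linalg.norm(e).round(4))
    return X
rep(.018,[(410,492),(170,354),(343,158),(563,263)])
rep(.1536,[(440,335),(180,203),(365,10),(605,112)])
rep(.0936,[(432,412),(178,270)])
a=np.radians(2.6);R=np.array([[np.cos(a),-np.sin(a)],[np.sin(a),np.cos(a)]])
print(np.array([.5127,.1634])+R@[.095,.078],np.array([.5127,.1634])+R@[.095,-.078])
E
```

```text
0.018 [[0.6054, 0.2458], [0.6123, 0.0876], [0.4166, 0.0801], [0.4088, 0.2356]] [0.5108 0.1623] yaw 2.5 len 0.1583
0.1536 [[0.6048, 0.2429], [0.6136, 0.0935], [0.4243, 0.0864], [0.4161, 0.2365]] [0.5147 0.1648] yaw 3.3 len 0.1496
0.0936 [[0.6046, 0.2474], [0.6097, 0.0902]] [0.6072 0.1688] yaw 1.8 len 0.1573
[0.60406389 0.24562919] [0.61114052 0.08978978]
```

Call:
{"name": "drive_tool", "arguments": {"increments": [{"delta_pos": [-1.3,-0.7,10],"turn": 0,"jaw": -1},{"delta_pos": [0,0,12],"turn": 0,"jaw": -1},{"delta_pos": [0,0,12],"turn": 0,"jaw": -1},{"delta_pos": [0,0,10],"turn": 0,"jaw": -1},{"delta_pos": [0,0,7],"turn": 0,"jaw": -1},{"delta_pos": [0,0,5],"turn": 0,"jaw": -1},{"delta_pos": [0,0,0],"turn": 0,"jaw": -1},{"delta_pos": [0,0,0],"turn": 0,"jaw": -1}]}}

```text
time: 12.07
tool_pos: [0.5119, 0.1637, 0.2644]
tcp_rot: [-2.17, -2.271, 0.001]
wrist_force: [-0.3, 0.0, -3.7]
width: 0.219
grip_force: 79.6
```

```bash
python3 g.py .5123 .163 .258 2.6 1; python3 - <<'E'
from h import *
import pickle
s=cam("scene");pickle.dump(s,open("s6.pkl","wb"))
a=cv2.resize(s["pixels"][180:330,250:430],(720,600),interpolation=cv2.INTER_CUBIC);save(a,"s6.png")
E
```

```text
t 12.0667 pos [0.5119 0.1637 0.2644] yaw 2.58 q6 0.22 D [ 0.4 -0.7 -6.4] turn -0.0
[-0.7, 0.3, 6.4] -0.0
```

View pics/s6.png

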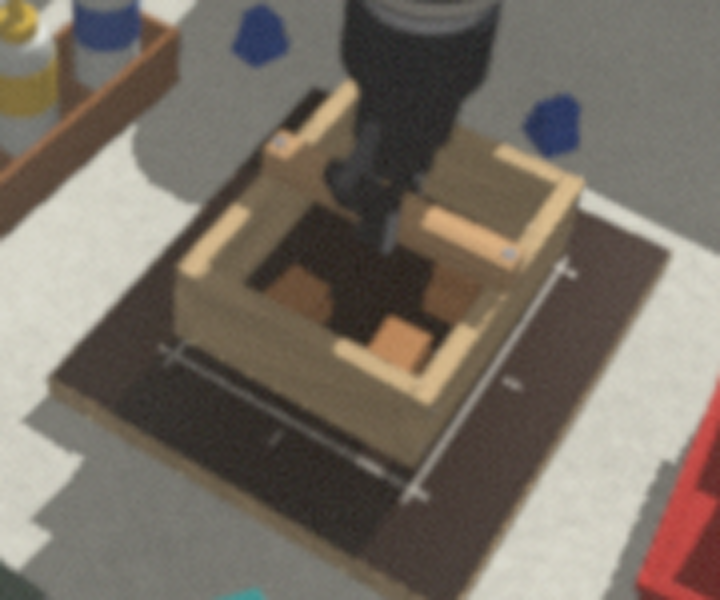

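```bash
python3 - <<'E'
from h import *
import pickle
s=pickle.load(open("s6.pkl","rb"))
f=lambda u,v:(250+u/4-.5,180+v/4-.5)
X=np.array([p2w(s,*f(*c),.037)[:2] for c in[(413,467),(176,338)]]);print(X.round(4),X.mean(0))
X=np.array([p2w(s,*f(*c),.018)[:2] for c in[(410,492),(170,354)]]);print(X.round(4),X.mean(0))
X=np.array([p2w(s,*f(*c),.097)[:2] for c in[(430,402),(180,270),(352,80),(583,180)]]);print(X.round(4),X.mean(0))
E
```

```text
[[0.6028 0.2433]
 [0.6126 0.0919]] [0.60768562 0.16761119]
[[0.6054 0.2458]
 [0.6123 0.0876]] [0.60886899 0.1666894 ]
[[0.6023 0.2444]
 [0.6113 0.0928]
 [0.4257 0.0843]
 [0.4149 0.2349]] [0.51353185 0.16407326]
```

Call:
{"name": "drive_tool", "arguments": {"increments": [{"delta_pos": [-0.3,0,3],"turn": 0,"jaw": -1},{"delta_pos": [0,0,3],"turn": 0,"jaw": -1},{"delta_pos": [0,0,0],"turn": 0,"jaw": -1},{"delta_pos": [0,0,0],"turn": 0,"jaw": -1},{"delta_pos": [0,0,0],"turn": 0,"jaw": -1},{"delta_pos": [0,0,0],"turn": 0,"jaw": -1},{"delta_pos": [0,0,0],"turn": 0,"jaw": -1},{"delta_pos": [0,0,0],"turn": 0,"jaw": -1}]}}

```text
time: 12.78
tool_pos: [0.5121, 0.1634, 0.259]
tcp_rot: [2.171, 2.271, 0.0]
wrist_force: [-0.2, 0.2, -3.0]
width: 0.222
grip_force: 79.6
```

Box and outline agree to within 1–2 mm, and the height is about 31 mm (13 mm clear of the board).

```bash
python3 -c "
from h import *
print(bot.finish_job())"
```

```text
the job is handed in; nothing more can be done
None
```

The broken master is in the scrap bin with the other three still standing, and the gripper is holding the mould box level over the outline, within about 2 mm in x and y and about 13 mm above the board; the job is handed in, but no verdict came back.

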